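# Shut the burner gas in the bench service box

## Robot

A 6-joint arm with a two-finger parallel gripper is mounted at the origin on the work surface; the furniture and walls round the work are solid. World frame = base frame: x ahead of the robot, y to its left, z up, the work surface at z = 0. Lengths are in m, angles in rad, forces in N, time in s.
With the tool pointing down it reaches from about 0.35 to 0.975 m from the base axis. Payload 17.4 kg.
Tool frame: the origin (TCP) lies at the very end of the fingers, on their centre line; the grasp point (between the pads) lies 19 mm behind it; z points along the fingers, y is the line along which they close (so a half turn about z gives the same grasp; the last joint's range is limited). The gripper opens to 85 mm and grips with 20 to 120 N. Pads are 22 mm wide; open, the fingers measure 114 mm over their backs; the gripper's body (76 mm by 85 mm) begins 54 mm behind the grasp point. The pads swing forward as they close: fully open they stand 13 mm farther back than shut.
Start: joints at [1.265, 0.116, 1.442, -0, 1.584, -0.038], TCP at [0.179, 0.651, 0.231] pointing down, gripper open.
Joint ranges: [-2.83, 2.83], [-0.83, 2.19], [0.07, 2.5], [-1.14, 4.28], [0.01, 3], [-2.97, 2.97]. Speed limits (rad/s): [1.89, 1.89, 2.22, 3.14, 3.14, 3.14].

## Interface

Orientations are given as a unit quaternion [w, x, y, z].
In Python, from bench import env gives the robot as it stands. The module is installed in compiled form; this text tells all that it offers.
- The arm moves only by the shell command python3 -m handwheel 'ROWS' [OPENING] [FORCE]. ROWS is text: rows parted by semicolons, each of 4 numbers parted by spaces: the shift along the tool's x, y, z scaled (see below), then the turn about the tool's z scaled (see below). A call has exactly 8 rows; each row is the pose to reach, as a shift and turn from the pose commanded when the call began, along the tool's axes at that moment, turning the shorter way round; what a row does not reach only later rows make up. The controller multiplies each number of a shift by 0.25 m and each number of a turn by 360 degrees. A row lasts 1/10 s, in which the tool goes at most 50 mm and 8.59 degrees, less where a joint would pass 70% of its speed; a pose out of reach is approached as far as the arm can. A call with a number of a shift or a turn outside -1 to 1 is refused whole. A call with a gripper value outside its range is refused whole. OPENING is the closure, from 0 (fully open) to 1 (shut), set as the call begins (- or left out, the last holds). The fingers move at their own pace and stop on an object; FORCE is the grip in N (left out, the last holds). Time passes only in rows, so rows that repeat a pose let the fingers close, or fill a call up. It gives the time, the measured TCP pose, the force, the opening and the grip force at its end, in the units of the state.
- env.state(): the state, without advancing time (a new reading comes with each control period).
- env.grab_frame(name): name is "scene" or "top"; returns a dict with "color" (480x640x3 uint8, blue, green, red), "range_z" (480x640 float32, m along the optical axis (not along the pixel's ray), 0 where there is no reading), "fx", "fy", "cx", "cy" (pixels), "rvec" (rotation vector, rad) and "tvec" (3), from world to camera coordinates, as OpenCV has them. Camera axes: x right, y down, z forward; pixel columns grow to the right and rows downward; lengths in m; the calibration is good to about 2 mm. A picture is of the moment at which its call begins.
- env.finish_job(): hands the job in; it is judged then, once.
The state is a dict: "time_s": time; "q": joint angles; "dq": joint speeds; "joint_efforts": joint torques, N m; "tool_pos": TCP position; "tcp_rot": TCP orientation; "contact_force": force on the tool from outside, world axes, zero at the start; "torque": the same for the moment, N m; "finger_gap": opening from 0.0 (shut) to 1.0 (fully open); "gripper_force": force on a finger pad.
Only numpy, scipy, OpenCV 4.12 (cv2) and the standard library are available. Lean on these libraries where they do the work, as an engineer would, in place of code of your own. Each camera call takes 0.05 s, during which the arm holds its last target. There are 200 camera calls.

## Task

Shut off the burner gas. Push the cover of the white bench service box fully aside along its track, away from the valves and without lifting it out, then push the yellow gas handle round to its stop so that it lies shut across its outlet pipe. Leave the blue air handle and the things standing about as they are, and leave the cover open so that the shut handle can be seen.

Things in the scene. Friction and masses are not known exactly. Their poses are not given: they have to be found in the camera images.
- service_box: White metal box screwed to the worktop, 132 (x) by 452 (y) by 85 mm high; end tabs make it 500 mm long, two metal hose nozzles stick 42 mm out of its front (-x) face. Origin: centre of its underside; y along its length, to the robot's left. Left half (y +6 to +218 mm): open-topped valve bay; right half: closed deck. A loose cover lies in an open track along its whole top.
- bay_centre (a point): Middle of the valve bay's mouth, at y +112 mm in the box's frame, on the track's floor (z 74 mm). The bay is 116 mm wide inside (x -58 to +58 mm in the box's frame), 212 mm long, its floor at z 4 mm. The track's guide lips and end stops rise to z 85 mm; the stops stand at y -218 and +218 mm.
- cover: Loose aluminium cover plate, 122 (x) by 212 (y) by 4 mm, 0.35 kg, a black push rib across its middle. Origin: centre of its underside; axes as the box's. It starts over the valve bay (origin at y +85 to +112 mm in the box's frame) and slides with a few newtons along the box's -y, onto the deck, until it meets the end stop with its origin at y -112 mm.
- cover_rib (a point): Centre of the push rib's top edge, 32 mm above the plate's underside (28 mm above its top). The rib is 84 mm along the box's x and 14 mm thick along its y.
- gas_stem (a point): On the vertical turning axis of the gas valve (yellow handle, yellow ring on its nozzle), at the handle's middle height, 57 mm above the worktop. Which valve stands at the left varies: the two axes are 90 mm apart, at y 62 and 152 mm in the box's frame, both at x +30 mm.
- gas_grip (a point): Middle of the outer part of the yellow handle, 45 mm from the turning axis. The handle's sleeve is 13 mm wide and 10 mm high (z 52 to 62 mm), from 18 to 60 mm from the axis. Under it the metal valve body and the outlet pipe reach up to z 40 mm, the stem and its gland right under the hub higher.
- gas_handle (a joint): Angle of the yellow handle, rad: 0 = open, pointing to the box's front (-x, towards the robot) along its outlet pipe; turns clockwise seen from above to pi/2 = shut against its stop, pointing along the box's +y. Starts at 0 to 0.25; stiff (0.25 N m of friction, about 6 N at the grip point) and stays where it is left.
- air_grip (a point): The same point of the blue handle (compressed air), 45 mm from its own axis; the same kind of valve, nearly open.
- air_handle (a joint): Angle of the blue handle, rad, same sense; starts at 0 to 0.12 and must stay there.
- wash_bottle: White wash bottle with red cap and bent spout, 64x109x183 mm, left of the box; origin at its underside.
- media_bottle: Bottle with blue cap, 67 mm across, 138 mm high, at the left; origin at its underside.
- beaker: Small clear beaker, 55 mm across, 70 mm high, right of the box; origin at its underside.
- vial_amber: Amber vial with black cap, 23 mm across, 48 mm high, in front of the box; origin at its underside.
- vial_clear: Clear vial with black cap, 23 mm across, 48 mm high, in front of the box; origin at its underside.
- timer: White timer with three coloured keys, 64x64x21 mm, in front of the box; origin at its underside.

How it is judged:
By the outcome, as a careful person would: the job done as asked, in the order asked, and still so for the second after the job is handed in, with the robot touching nothing.
It also fails if it takes over 48 s, if anything falls off the work surface, if the arm or the gripper's body presses on something with over 40 N, if the wrist force passes 120 N, or if a joint passes its speed limit or range.

## Working session

There is one attempt and no reset: what is moved stays moved. The work goes in short steps, Python scripts to look and compute and a shell command to move; the robot and the scene stay as the last step left them, time stands still between calls to the robot, and variables do not carry over. Pictures are saved under pics/ and viewed, at most 10 in all, crops included, and the job is handed in when it is done.

```bash
mkdir -p pics
cat > h.py <<'E'
import numpy as np, cv2
from bench import env
def grab(n):
    f=env.grab_frame(n); R=cv2.Rodrigues(np.array(f["rvec"],float))[0]; t=np.array(f["tvec"],float).ravel()
    z=f["range_z"]; v,u=np.mgrid[0:480,0:640]
    c=np.stack([(u-f["cx"])/f["fx"]*z,(v-f["cy"])/f["fy"]*z,z],-1)
    P=(c-t)@R; P[z==0]=np.nan
    return f,P
E
python3 - <<'E'
from h import *
for n in("top","scene"):
    f,P=grab(n); cv2.imwrite(f"pics/{n}0.png",f["color"]); np.save(f"{n}0.npy",P)
print(env.state())
E
```

```text
{'time_s': 0.1, 'q': array([ 1.26520021e+00,  1.16438207e-01,  1.44219152e+00, -1.57892725e-05,
        1.58400233e+00, -3.78021222e-02]), 'dq': array([-0.00012339, -0.00022271, -0.00384163,  0.00060803, -0.00132065,
        0.00061347]), 'joint_efforts': array([ 2.70768651e-03, -7.33666277e+01, -6.33795047e+01,  1.34053766e-04,
        5.02837356e-03, -3.94481981e-05]), 'tool_pos': array([0.17857166, 0.65077559, 0.23064019]), 'tcp_rot': array([-8.10161432e-05,  1.33497343e-01,  9.91049035e-01, -5.13406019e-04]), 'contact_force': array([-0.27280694,  0.93273826,  0.19214343]), 'torque': array([-0.00250295, -0.01533954,  0.05048082]), 'gripper_force': 0.0, 'finger_gap': 0.999856564276595}
```

View pics/top0.png

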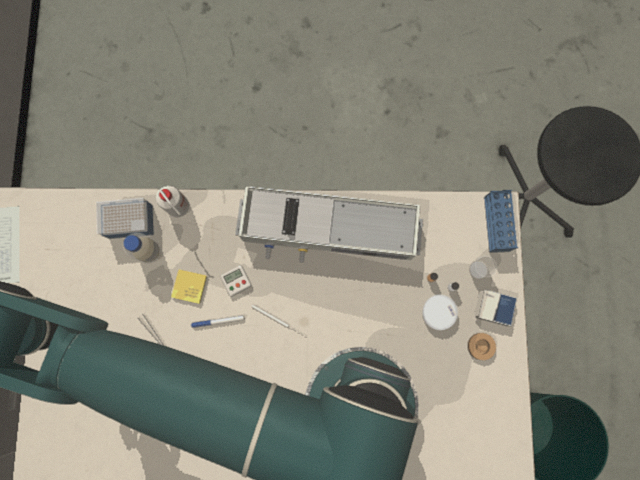

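View pics/scene0.png

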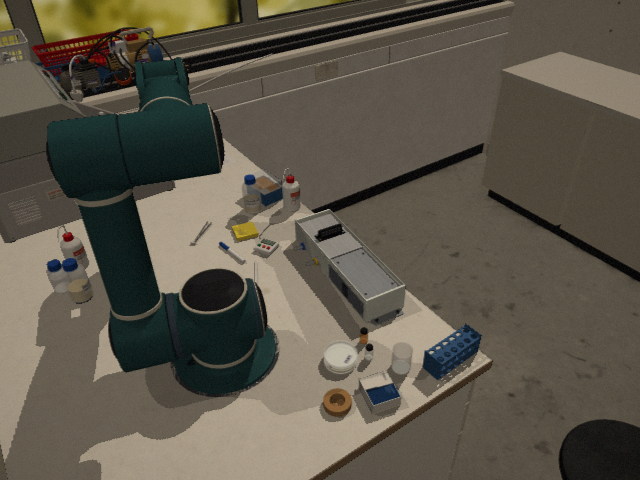

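The top view shows the box from about (243,188) to (423,255), with the rib at (290,216). The blue nozzle is at (268,248) and the yellow one at (303,250), so gas is the right-hand valve (y = 62 mm). The small items stand well clear.

```bash
cat > fit.py <<'E'
from h import *
P=np.load("top0.npy")
sub=np.zeros((480,640),bool); sub[180:262,236:428]=1
m=sub&(P[...,2]>.081)&(P[...,2]<.091)
m2=sub&(P[...,2]>.066)&(P[...,2]<.12)
for k in(m,m2):
    print(k.sum(),cv2.minAreaRect(P[k][:,:2].astype(np.float32)*1000))
for lo,hi in((.07,.0765),(.0765,.081),(.081,.09),(.095,.115)):
    k=sub&(P[...,2]>lo)&(P[...,2]<hi); q=P[k]; print(lo,k.sum(),q.mean(0),q.min(0),q.max(0))
k=sub&(P[...,2]>.098)&(P[...,2]<.115); print("rib",cv2.minAreaRect(P[k][:,:2].astype(np.float32)*1000))
for c in (300,360): print([np.round(P[r,c]*1000).tolist() for r in range(184,262,4)])
E
python3 fit.py
```

```text
1167 ((463.3063049316406, 87.59202575683594), (452.0309143066406, 133.69529724121094), 84.1181411743164)
8927 ((463.1667785644531, 87.74026489257812), (452.52801513671875, 135.57139587402344), 83.79434967041016)
0.07 4336 [0.45926669 0.04195517 0.07344404] [ 0.37447311 -0.13762212  0.07000022] [0.54783305 0.31079314 0.07649482]
0.0765 2409 [0.47062339 0.15496144 0.07847166] [ 0.37649002 -0.14151391  0.07650187] [0.55076518 0.31540605 0.0809994 ]
0.081 1150 [0.46632922 0.12813852 0.08380822] [ 0.3751911  -0.14358828  0.08100378] [0.55216704 0.31825042 0.08996734]
0.095 203 [0.47277556 0.18735107 0.10415765] [0.43162756 0.17622588 0.0951244 ] [0.51320752 0.19810483 0.11401245]
rib ((472.75323486328125, 187.71124267578125), (15.961451530456543, 82.32098388671875), 84.03958129882812)
[[846.0, 204.0, -914.0], [824.0, 203.0, -901.0], [537.0, 162.0, 85.0], [529.0, 162.0, 76.0], [518.0, 162.0, 77.0], [507.0, 162.0, 76.0], [nan, nan, nan], [486.0, 162.0, 78.0], [475.0, 161.0, 80.0], [466.0, 161.0, 75.0], [454.0, 161.0, 80.0], [445.0, 161.0, 71.0], [434.0, 161.0, 76.0], [424.0, 161.0, 73.0], [412.0, 160.0, 79.0], [405.0, 161.0, 63.0], [400.0, 162.0, 31.0], [390.0, 162.0, 25.0], [378.0, 162.0, 34.0], [369.0, 162.0, 24.0]]
[[847.0, -67.0, -909.0], [826.0, -66.0, -900.0], [563.0, 1.0, -4.0], [549.0, 2.0, 3.0], [518.0, 7.0, 80.0], [509.0, 7.0, 74.0], [499.0, 7.0, 71.0], [488.0, 7.0, 74.0], [478.0, 7.0, 70.0], [467.0, 7.0, 73.0], [456.0, 7.0, 76.0], [446.0, 7.0, 75.0], [436.0, 7.0, 73.0], [426.0, 7.0, 69.0], [415.0, 7.0, 71.0], [406.0, 7.0, 68.0], [394.0, 7.0, 73.0], [388.0, 6.0, 49.0], [385.0, 2.0, -3.0], [373.0, 2.0, 1.0]]
```

```bash
cat > go.py <<'E'
import sys; from h import *
from scipy.spatial.transform import Rotation as Ro
C=np.array([.4632,.0877]); A=np.radians(84.1); Y=np.array([np.cos(A),np.sin(A)]); X=np.array([Y[1],-Y[0]])
def st():
    s=env.state(); p=np.array(s["tool_pos"]); w,x,y,z=s["tcp_rot"]; R=Ro.from_quat([x,y,z,w]).as_matrix()
    return s,p,R
if __name__=="__main__":
    s,p,R=st(); d=p[:2]-C
    print("t",round(s["time_s"],2),"box mm",np.round([d@X*1000,d@Y*1000,p[2]*1000],1),"F",np.round(s["contact_force"],1),"gap",round(s["finger_gap"],2))
    ya=np.degrees(np.arctan2(R[1,1],R[0,1])); dy=(84.1-ya+90)%180-90
    for a in sys.argv[1:]:   # targets: x,y,z in box mm
        b=np.array(eval("["+a+"]"))/1000; w=np.r_[C+b[0]*X+b[1]*Y,b[2]]
        print(a,"row",np.round(R.T@(w-p)/.25,4),"turn",round(-dy/360,4))
E
python3 go.py 0,140,231 0,140,88
```

```text
t 0.1 box mm [-341.   530.8  230.6] F [-0.3  0.9  0.2] gap 1.0
0,140,231 row [-1.6020e+00 -1.3184e+00 -1.0000e-04] turn -0.0262
0,140,88 row [-1.602  -1.3178  0.5719] turn -0.0262
```

```bash
python3 -m handwheel '-1 -0.82 0 -0.026;-1 -0.82 0 -0.026;-1 -0.82 0 -0.026;-1 -0.82 0 -0.026;-1 -0.82 0 -0.026;-1 -0.82 0 -0.026;-1 -0.82 0 -0.026;-1 -0.82 0 -0.026' 1 60; python3 go.py 0,140,231 0,140,120
```

```text
time_s: 0.9
tool_pos: [0.3669, 0.3848, 0.2313]
tcp_rot: [0.0, 0.054, 0.999, -0.0]
contact_force: [-0.3, 0.2, 0.2]
finger_gap: 0.001
gripper_force: 0.0
t 0.9 box mm [-126.3  285.7  231.3] F [-0.3  0.2  0.2] gap 0.0
0,140,231 row [-0.508  -0.5803  0.0015] turn -0.0007
0,140,120 row [-0.5078 -0.5802  0.4455] turn -0.0007
```

```bash
python3 -m handwheel '-0.508 -0.58 0 -0.0007;-0.508 -0.58 0 -0.0007;-0.508 -0.58 0 -0.0007;-0.508 -0.58 0 -0.0007;-0.508 -0.58 0.2 -0.0007;-0.508 -0.58 0.4 -0.0007;-0.508 -0.58 0.45 -0.0007;-0.508 -0.58 0.45 -0.0007'; python3 go.py 0,135,92 0,60,92
```

```text
time_s: 1.7
tool_pos: [0.4758, 0.2299, 0.1176]
tcp_rot: [-0.001, 0.05, 0.999, -0.001]
contact_force: [0.5, -0.1, -0.9]
finger_gap: 0.0
gripper_force: 0.0
t 1.7 box mm [ -2.1 142.7 117.6] F [ 0.5 -0.1 -0.9] gap 0.0
0,135,92 row [-0.0085 -0.0307  0.1024] turn 0.0006
0,60,92 row [-0.0074 -0.3307  0.1029] turn 0.0006
```

```bash
python3 -m handwheel '-0.008 0 0.11 0;-0.008 0 0.11 0;-0.008 0 0.11 0;-0.008 -0.04 0.11 0;-0.008 -0.08 0.11 0;-0.008 -0.12 0.11 0;-0.008 -0.16 0.11 0;-0.008 -0.16 0.11 0'; python3 go.py 0,0,90 0,-91,90
```

```text
time_s: 2.5
tool_pos: [0.4746, 0.1883, 0.0916]
tcp_rot: [0.0, 0.051, 0.999, -0.0]
contact_force: [-0.3, 0.9, 0.4]
finger_gap: -0.004
gripper_force: 0.0
t 2.5 box mm [  1.  101.2  91.6] F [-0.3  0.9  0.4] gap -0.0
0,0,90 row [ 0.0048 -0.4049  0.0065] turn 0.0003
0,-91,90 row [ 0.0054 -0.7689  0.0065] turn 0.0003
```

```bash
python3 -m handwheel '0.004 -0.08 0.01 0;0.004 -0.16 0.01 0;0.004 -0.24 0.01 0;0.004 -0.32 0.01 0;0.004 -0.4 0.01 0;0.004 -0.48 0.01 0;0.004 -0.56 0.01 0;0.004 -0.56 0.01 0'; python3 go.py 0,-85,90
python3 - <<'E'
from h import *
f,P=grab("top"); cv2.imwrite("pics/top1.png",cv2.resize(f["color"][170:270,200:440],None,fx=3,fy=3)); np.save("top1.npy",P)
E
```

```text
time_s: 3.3
tool_pos: [0.4595, 0.0489, 0.0888]
tcp_rot: [-0.0, 0.051, 0.999, -0.0]
contact_force: [-0.7, -0.3, 0.3]
finger_gap: -0.0
gripper_force: 0.0
t 3.3 box mm [  0.3 -39.   88.8] F [-0.7 -0.3  0.3] gap -0.0
0,-85,90 row [ 0.0013 -0.1841 -0.0048] turn 0.0001
```

View pics/top1.png

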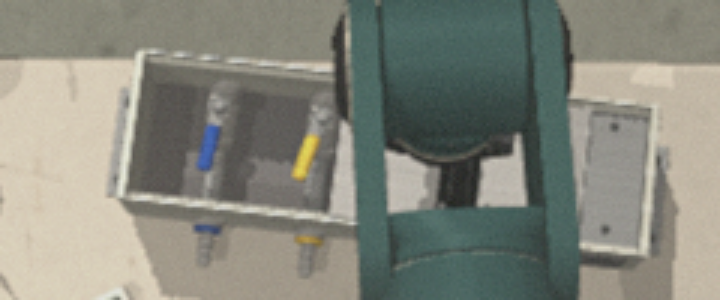

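The cover is sliding. The bay is exposed, with the blue handle at crop (208,148) and the yellow one at (305,158), slightly off its pipe. I'll push on slowly to the stop.

```bash
python3 -m handwheel '0 -0.03 0 0;0 -0.06 0 0;0 -0.09 0 0;0 -0.12 0 0;0 -0.14 0 0;0 -0.16 0 0;0 -0.17 0 0;0 -0.18 0 0'; python3 go.py 0,-90,90; python3 -m handwheel '0 -0.008 0 0;0 -0.016 0 0;0 -0.024 0 0;0 -0.028 0 0;0 -0.032 0 0;0 -0.036 0 0;0 -0.04 0 0;0 -0.04 0 0'; python3 go.py 0,-92,90
```

```text
time_s: 4.15
tool_pos: [0.4552, 0.0055, 0.0888]
tcp_rot: [-0.0, 0.05, 0.999, 0.0]
contact_force: [0.7, 2.4, 0.0]
finger_gap: -0.002
gripper_force: 0.9
t 4.15 box mm [  0.5 -82.6  88.8] F [0.7 2.4 0. ] gap -0.0
0,-90,90 row [ 0.0019 -0.0295 -0.0048] turn 0.0004
time_s: 4.95
tool_pos: [0.4542, -0.0044, 0.0888]
tcp_rot: [0.0, 0.05, 0.999, -0.0]
contact_force: [-0.1, -0.1, -0.3]
finger_gap: 0.001
gripper_force: 0.4
t 4.95 box mm [  0.5 -92.5  88.8] F [-0.1 -0.1 -0.3] gap 0.0
0,-92,90 row [ 0.0019  0.0022 -0.0047] turn 0.0005
```

```bash
python3 -m handwheel '0 -0.004 0 0;0 -0.008 0 0;0 -0.012 0 0;0 -0.016 0 0;0 -0.016 0 0;0 -0.016 0 0;0 -0.016 0 0;0 -0.016 0 0'; python3 go.py 0,-98,90
```

```text
time_s: 5.75
tool_pos: [0.4533, -0.0063, 0.0888]
tcp_rot: [-0.001, 0.05, 0.999, 0.002]
contact_force: [-6.7, 21.7, 5.0]
finger_gap: -0.002
gripper_force: 11.0
t 5.75 box mm [ -0.2 -94.5  88.8] F [-6.7 21.7  5. ] gap -0.0
0,-98,90 row [-0.0007 -0.0139 -0.0049] turn 0.0006
```

The cover is against the stop: 22 N, TCP at y = -94.5. Next I back off, lift, and locate the handle from the previous frame.

```bash
python3 -m handwheel '0 0.04 0 0;0 0.08 0 0;0 0.12 0 0;0 0.16 -0.1 0;0 0.24 -0.2 0;0 0.4 -0.2 0;0 0.5 -0.2 0;0 0.5 -0.2 0'; python3 go.py -15,28,135
python3 - <<'E'
from h import *; import go
f,P=grab("scene"); cv2.imwrite("pics/scene1.png",cv2.resize(f["color"][190:330,270:430],None,fx=4,fy=4))
P=np.load("top1.npy"); im=cv2.resize(cv2.imread("pics/top1.png"),(240,100),interpolation=cv2.INTER_AREA)
full=np.zeros((480,640,3),np.uint8); full[170:270,200:440]=im
h=cv2.cvtColor(full,cv2.COLOR_BGR2HSV)
for n,lo,hi in(("y",18,35),("b",100,125)):
    m=(h[...,0]>=lo)&(h[...,0]<=hi)&(h[...,1]>130)&(h[...,2]>70)&(P[...,2]>.046)&(P[...,2]<.07)
    d=(P[m][:,:2]-go.C)*1000; b=np.stack([d@go.X,d@go.Y],1); print(n,m.sum(),b.mean(0),cv2.minAreaRect(b.astype(np.float32)),P[m][:,2].mean())
E
```

```text
time_s: 6.55
tool_pos: [0.4663, 0.1188, 0.1388]
tcp_rot: [0.0, 0.049, 0.999, 0.0]
contact_force: [0.1, 0.5, 0.7]
finger_gap: 0.001
gripper_force: 0.0
t 6.55 box mm [-1.000e-01  3.130e+01  1.388e+02] F [0.1 0.5 0.7] gap 0.0
-15,28,135 row [ 0.0596 -0.0127  0.0153] turn 0.0009
y 62 [-7.20039686 70.21334972] ((-6.037529945373535, 70.43206787109375), (10.74383544921875, 38.89384460449219), 76.95625305175781) 0.060861308694935404
b 48 [ -7.55052997 155.00014442] ((-7.268916130065918, 154.87564086914062), (8.80070686340332, 37.659080505371094), 82.92345428466797) 0.060201911474512586
```

View pics/scene1.png

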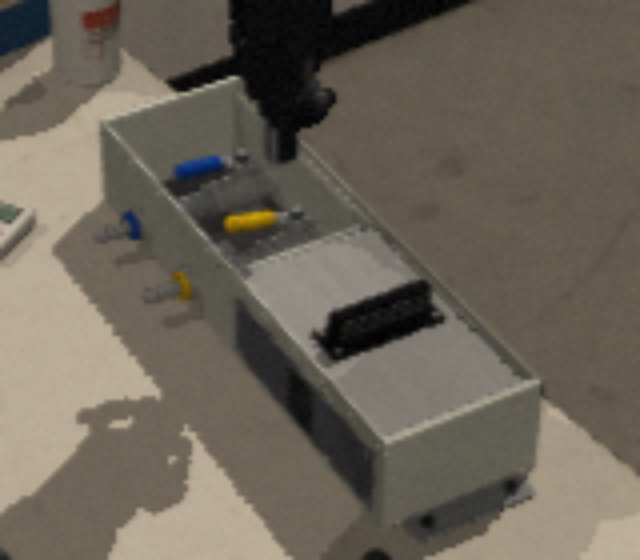

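The cover sits at the far end stop with its rib at crop (380,315). The yellow handle is at (250,220) and the blue one at (200,165). The gas handle is at about 0.22 rad and centred at box (-7,70), so I'll go down on its right side.

```bash
python3 -m handwheel '0.112 -0.005 0 0;0.112 -0.005 0 0;0.112 -0.005 0.08 0;0.112 -0.005 0.16 0;0.112 -0.005 0.24 0;0.112 -0.005 0.32 0;0.112 -0.005 0.369 0;0.112 -0.005 0.369 0'; python3 go.py -29,52,47 -26,69,47 -19,81,47
```

```text
time_s: 7.4
tool_pos: [0.4377, 0.1172, 0.0451]
tcp_rot: [-0.001, 0.05, 0.999, -0.0]
contact_force: [-0.0, -0.1, 1.2]
finger_gap: -0.002
gripper_force: 0.0
t 7.4 box mm [-28.4  26.7  45.1] F [-0.  -0.1  1.2] gap -0.0
-29,52,47 row [ 0.0022  0.1013 -0.0076] turn 0.0004
-26,69,47 row [-0.0099  0.1692 -0.0077] turn 0.0004
-19,81,47 row [-0.0381  0.2172 -0.0078] turn 0.0004
```

```bash
python3 -m handwheel '0.002 0.04 -0.007 0;0.002 0.075 -0.007 0;0.002 0.105 -0.007 0;-0.002 0.135 -0.007 0;-0.01 0.169 -0.007 0;-0.022 0.193 -0.007 0;-0.038 0.217 -0.007 0;-0.038 0.217 -0.007 0'; python3 go.py -9,91,47 2,97,47 12,100,47
```

```text
time_s: 8.2
tool_pos: [0.4534, 0.1715, 0.0485]
tcp_rot: [-0.0, 0.05, 0.999, -0.0]
contact_force: [-0.3, -1.0, -0.2]
finger_gap: -0.001
gripper_force: 0.4
t 8.2 box mm [-18.4  82.3  48.5] F [-0.3 -1.  -0.2] gap -0.0
-9,91,47 row [-0.0375  0.0346  0.006 ] turn 0.0006
2,97,47 row [-0.0816  0.0584  0.006 ] turn 0.0006
12,100,47 row [-0.1217  0.0702  0.006 ] turn 0.0006
```

```bash
python3 -m handwheel '-0.018 0.018 0.004 0;-0.0375 0.035 0.004 0;-0.06 0.048 0.006 0;-0.08 0.058 0.006 0;-0.1 0.066 0.006 0;-0.11 0.07 0.006 0;-0.118 0.074 0.006 0;-0.118 0.074 0.006 0'; python3 go.py 12,102,47 16,102,47
```

```text
time_s: 9.0
tool_pos: [0.4841, 0.1864, 0.0468]
tcp_rot: [-0.0, 0.05, 0.999, -0.0]
contact_force: [-3.0, -1.9, 0.9]
finger_gap: -0.002
gripper_force: 1.3
t 9.0 box mm [ 10.7 100.3  46.8] F [-3.  -1.9  0.9] gap -0.0
12,102,47 row [-0.0053  0.0067 -0.0008] turn 0.0005
16,102,47 row [-0.0213  0.0067 -0.0008] turn 0.0005
```

```bash
python3 -m handwheel '-0.005 0.006 0 0;-0.008 0.008 0 0;-0.011 0.008 0 0;-0.014 0.008 0 0;-0.016 0.008 0 0;-0.016 0.008 0 0;-0.016 0.008 0 0;-0.016 0.008 0 0'; python3 go.py 18,102,47
```

```text
time_s: 9.8
tool_pos: [0.4871, 0.188, 0.0464]
tcp_rot: [-0.002, 0.05, 0.999, -0.0]
contact_force: [-13.9, -0.4, 4.7]
finger_gap: -0.001
gripper_force: 7.1
t 9.8 box mm [ 13.4 102.2  46.4] F [-13.9  -0.4   4.7] gap -0.0
18,102,47 row [-0.0183 -0.001  -0.0023] turn 0.0005
```

```bash
python3 -m handwheel '-0.004 0 0 0;-0.006 0 0 0;-0.008 0 0 0;-0.008 0 0 0;-0.008 0 0 0;-0.008 0 0 0;-0.008 0 0 0;-0.008 0 0 0'; python3 go.py 18,102,47
```

```text
time_s: 10.6
tool_pos: [0.4875, 0.188, 0.0462]
tcp_rot: [-0.004, 0.05, 0.999, -0.0]
contact_force: [-30.5, 1.1, 13.1]
finger_gap: -0.004
gripper_force: 15.2
t 10.6 box mm [ 13.9 102.3  46.2] F [-30.5   1.1  13.1] gap -0.0
18,102,47 row [-0.0166 -0.0011 -0.0033] turn 0.0005
```

At the stop (30 N with no further motion). Next I back straight off, lift and retreat.

```bash
python3 -m handwheel '0.04 0 0 0;0.1 0 0 0;0.12 0 0 0;0.12 0 -0.15 0;0.12 0 -0.35 0;0.12 0 -0.55 0;0.12 0 -0.75 0;0.12 0 -0.75 0'; python3 -m handwheel '0.35 0.2 0 0;0.7 0.4 0 0;0.7 0.6 0 0;0.7 0.8 0 0;0.7 1 0 0;0.7 1 0 0;0.7 1 0 0;0.7 1 0 0'
python3 - <<'E'
from h import *; import go
f,P=grab("top"); a=cv2.resize(f["color"][170:270,200:440],None,fx=3,fy=3)
g,_=grab("scene"); b=cv2.resize(g["color"][190:330,270:430],None,fx=2,fy=2); b=cv2.copyMakeBorder(b,0,0,0,400,0)
cv2.imwrite("pics/end.png",np.vstack([a,b]))
h=cv2.cvtColor(f["color"],cv2.COLOR_BGR2HSV)
for n,lo,hi in(("y",18,35),("b",100,125)):
    m=(h[...,0]>=lo)&(h[...,0]<=hi)&(h[...,1]>130)&(h[...,2]>70)&(P[...,2]>.046)&(P[...,2]<.07); m[:,:236]=0;m[:,428:]=0;m[:180]=0;m[262:]=0
    d=(P[m][:,:2]-go.C)*1000; q=np.stack([d@go.X,d@go.Y],1); print(n,m.sum(),q.mean(0),cv2.minAreaRect(q.astype(np.float32)))
k=(P[...,2]>.095)&(P[...,2]<.115); k[:,:236]=0;k[:,428:]=0;k[:180]=0;k[262:]=0
d=P[k][:,:2]-go.C; print("rib",(d@go.X).mean(),(d@go.Y).mean())
E
```

```text
time_s: 11.4
tool_pos: [0.4625, 0.1913, 0.242]
tcp_rot: [0.005, 0.05, 0.999, 0.002]
contact_force: [1.0, 0.2, -1.0]
finger_gap: 0.002
gripper_force: 0.0
time_s: 12.2
tool_pos: [0.3106, 0.4593, 0.2336]
tcp_rot: [-0.0, 0.049, 0.999, -0.0]
contact_force: [-0.6, 0.2, -0.7]
finger_gap: -0.002
gripper_force: 0.0
y 62 [30.56945978 99.76755974] ((30.668954849243164, 99.66246032714844), (11.827630043029785, 37.90107727050781), 0.9023237228393555)
b 46 [ -6.8416706  154.78399323] ((-7.590207099914551, 154.89785766601562), (8.404019355773926, 35.34822082519531), 83.48353576660156)
rib -0.002014143223697639 -0.11214917842531842
```

View pics/end.png

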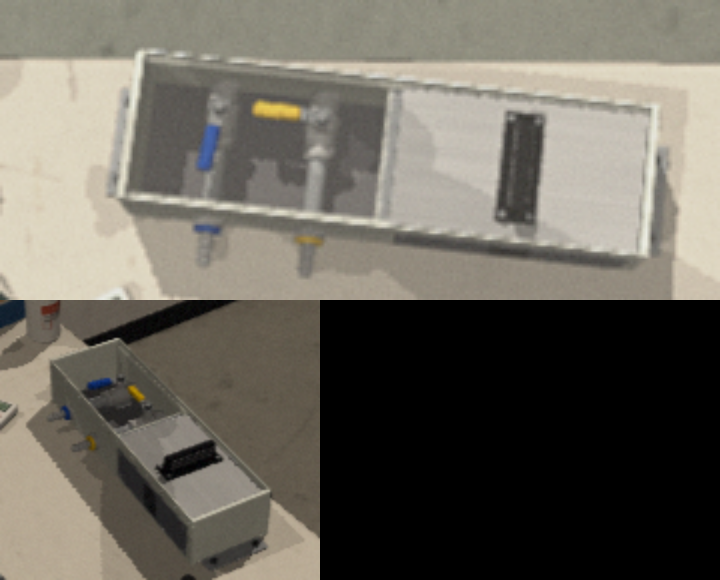

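The cover is at its stop with the rib at y = -112 mm, crop (520,168). The yellow handle at (277,110) lies square across its pipe, and the blue handle at (208,147) hasn't moved. The robot is clear, so I'm handing in.

```bash
python3 -c "
from bench import env; print(env.finish_job())"
```

```text
the job is handed in; nothing more can be done
None
```

The job is handed in, with the burner gas shut off: the cover is fully aside and left open at its end stop, the yellow handle is at its stop across its pipe, and the blue handle is where it was.

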